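Change the batch of torsion bars under the microscope

ROBOT

A 6-joint arm with a two-finger parallel gripper is mounted at the origin on the work surface. World frame = base frame: x ahead of the robot, y to its left, z up, the work surface at z = 0. Lengths are in m, angles in rad, forces in N, time in s.
With the tool pointing down it reaches from about 0.25 to 0.85 m from the base axis. Payload 12.5 kg.
Tool frame: the origin (TCP) lies midway between the tips of the shut fingers; the grasp point (between the pads) lies 19 mm behind it; z points along the fingers, y is the line along which they close (so a half turn about z gives the same grasp; the last joint's range is limited). The gripper opens to 93 mm and grips with 3 to 60 N. Pads are 15 mm wide; open, the fingers measure 128 mm over their backs; the gripper's body (75 mm by 188 mm) begins 65 mm behind the grasp point.
Start: joints at [1.153, 0.351, 1.652, -0, 1.139, -0.085], TCP at [0.18, 0.52, 0.219] pointing down, gripper open.
Joint ranges: [-2.75, 2.75], [-0.79, 2.1], [0.01, 2.65], [-1.57, 4.71], [0.07, 3.14], [-2.87, 2.87]. Speed limits (rad/s): [2.22, 2.22, 2.79, 3.14, 3.14, 3.14].

INTERFACE

Orientations are given as [roll, pitch, yaw] about the fixed x, y, z axes, in that order (R = Rz(yaw) Ry(pitch) Rx(roll)).
In Python, from bench import env gives the robot as it stands. Calls block until the motion is done:
- env.move_pose(position, orientation): joint-space move of the TCP to a pose.
- env.move_l(position, rate=0.15, rot=None): straight line of the TCP; rot=None keeps the orientation; rate is the mean speed in m/s.
- env.movej(angles): joint-space move.
- env.gripper_to(opening, squeeze=None): finger opening in m; squeeze is the grip in N (None keeps the last); returns when the fingers have stopped.
- env.dwell(seconds).
- env.solve_ik(position, orientation): joint angles nearest the present ones, or None.
- env.get_obs(): the state.
- env.capture(name): name is "side" or "top"; returns (picture, depth): 384x512x3 uint8, red, green, blue; 384x512 float32, m along the optical axis (not along the pixel's ray), 0 where there is no reading.
- env.get_calibration(name): a dict with "K" (3x3 intrinsics, pixels), "k1" (the pictures are not rectified: a ray, as slopes to the right and down, at radius r is drawn at 1 + k1 r^2 times it, then the intrinsics apply), "world_to_cam" (4x4, takes a point from world to camera coordinates). Camera axes: x right, y down, z forward; pixel columns grow to the right and rows downward; lengths in m; the calibration is good to about 2 mm. A picture is of the moment at which its call begins. get_calibration takes no time and is no camera call.
A pose or a line that the arm cannot do raises env.IKError and nothing moves.
- env.close_job(): hands the job in; it is judged then, once.
The state is a dict: "time_s": time; "q": joint angles; "dq": joint speeds; "effort": joint torques, N m; "tool_pos": TCP position; "tool_rot": TCP orientation; "contact_force": force on the tool from outside, world axes, zero at the start; "ft_torque": the same for the moment, N m; "opening": finger opening in m; "finger_force": force on a finger pad.
Only numpy, scipy, OpenCV 4.12 (cv2) and the standard library are available. Lean on these libraries where they do the work, as an engineer would, in place of code of your own. Each camera call takes 0.05 s, during which the arm holds its last target. There are 200 camera calls.

TASK

The batch of torsion-test bars under the microscope has been inspected: draw the shuttle by its knob fully out to its loading stop, move every inspected bar from its rests to a place in the white specimen stand, and lay every new bar from the mat centrally across a pair of rests, down in the notches at both ends. Then slide the shuttle fully home under the microscope with the bars still lying in their rests. Do not knock the microscope, and leave everything else on the bench where it is.

Things in the scene. Friction and masses are not known exactly. Their poses are not given: they have to be found in the camera images.
- shuttle (a joint): position of the shuttle on its track, m: 0 = fully home at the end stop under the microscope, 0.18 = fully out at the loading stop. It moves along +y of stage, slides with about 2 N of friction and stays where it is left. It starts home, with the inspected bars on it.
- shuttle_knob (a point): centre of the shuttle's grip: an upright black round knob 20 mm in diameter, 26 mm high (13 mm below to 13 mm above this point), on a 12 mm thick stem, its underside 12 mm above the deck; on the centre line at the outer end of the shuttle, 65 mm from the nearest rests.
- stage: the straight track, fixed to the bench. Origin on the bench; +y along the track, away from the microscope. On it runs the shuttle: an aluminium tray 158 mm wide, 309 mm long, its deck 85.5 mm above the bench, with a rim 8 mm high along its sides and far end and four pairs of black notched rests 50 mm apart.
- rest1 (a point): pair 1 of rests on the shuttle, farthest from the knob: the point where a seated bar's centre comes, 28.5 mm above the deck, 114 mm above the bench; x along the seated bar (across the track), y along the track, z up. The rests, 8 mm thick along the bar, stand 42 mm either side, so the hexagonal ends lie in the notches and the gauge length hangs free.
- rest2 (a point): the same for pair 2, next to pair 1. In each rest the notch is 8 mm deep; its floor, 22 mm above the deck, is 9.5 mm wide and its sides slope out at 45 degrees; a rest is 34 mm wide over all (along the track).
- rest3 (a point): the same for pair 3.
- rest4 (a point): the same for pair 4, nearest the knob.
- notch1 (a point): place 1 in the white specimen stand (at its -y end): the point where a seated bar's centre comes, 28.5 mm above the base plate, 40.5 mm above the bench; x along the seated bar, y along the row of places, z up. The stand, fixed to the bench, is a base plate 120 (x) by 205 (y) mm, 12 mm thick, with four pairs of white notched rests, of the same shape and spacing as those on the shuttle, 50 mm apart.
- notch2 (a point): place 2 in the white specimen stand (second from its -y end): the point where a seated bar's centre comes, 28.5 mm above the base plate, 40.5 mm above the bench; x along the seated bar, y along the row of places, z up.
- notch3 (a point): place 3 in the white specimen stand (second from its +y end): the point where a seated bar's centre comes, 28.5 mm above the base plate, 40.5 mm above the bench; x along the seated bar, y along the row of places, z up.
- notch4 (a point): place 4 in the white specimen stand (at its +y end): the point where a seated bar's centre comes, 28.5 mm above the base plate, 40.5 mm above the bench; x along the seated bar, y along the row of places, z up.
- new1: a new bar, waiting on the thin dark mat: plain steel torsion-test bar, 110 mm long, 87 g: hexagonal ends 13 mm across flats, 15 over corners, each 25 mm long; between them a round gauge length 9 mm thick, 60 mm long. Origin: its centre, on its axis; x runs along the bar, both ends alike. Lying on a flat, its axis is 6.5 mm above the support.
- new2: a new bar, waiting on the thin dark mat: plain steel torsion-test bar, 110 mm long, 87 g: hexagonal ends 13 mm across flats, 15 over corners, each 25 mm long; between them a round gauge length 9 mm thick, 60 mm long. Origin: its centre, on its axis; x runs along the bar, both ends alike. Lying on a flat, its axis is 6.5 mm above the support.
- new3: a new bar, waiting on the thin dark mat: plain steel torsion-test bar, 110 mm long, 87 g: hexagonal ends 13 mm across flats, 15 over corners, each 25 mm long; between them a round gauge length 9 mm thick, 60 mm long. Origin: its centre, on its axis; x runs along the bar, both ends alike. Lying on a flat, its axis is 6.5 mm above the support.
- new4: a new bar, waiting on the thin dark mat: plain steel torsion-test bar, 110 mm long, 87 g: hexagonal ends 13 mm across flats, 15 over corners, each 25 mm long; between them a round gauge length 9 mm thick, 60 mm long. Origin: its centre, on its axis; x runs along the bar, both ends alike. Lying on a flat, its axis is 6.5 mm above the support.
- done1: an inspected bar, at first in the shuttle's rests: plain steel torsion-test bar, 110 mm long, 87 g: hexagonal ends 13 mm across flats, 15 over corners, each 25 mm long; between them a round gauge length 9 mm thick, 60 mm long. Origin: its centre, on its axis; x runs along the bar, both ends alike. Lying on a flat, its axis is 6.5 mm above the support.
- done2: an inspected bar, at first in the shuttle's rests: plain steel torsion-test bar, 110 mm long, 87 g: hexagonal ends 13 mm across flats, 15 over corners, each 25 mm long; between them a round gauge length 9 mm thick, 60 mm long. Origin: its centre, on its axis; x runs along the bar, both ends alike. Lying on a flat, its axis is 6.5 mm above the support.
- done3: an inspected bar, at first in the shuttle's rests: plain steel torsion-test bar, 110 mm long, 87 g: hexagonal ends 13 mm across flats, 15 over corners, each 25 mm long; between them a round gauge length 9 mm thick, 60 mm long. Origin: its centre, on its axis; x runs along the bar, both ends alike. Lying on a flat, its axis is 6.5 mm above the support.
- done4: an inspected bar, at first in the shuttle's rests: plain steel torsion-test bar, 110 mm long, 87 g: hexagonal ends 13 mm across flats, 15 over corners, each 25 mm long; between them a round gauge length 9 mm thick, 60 mm long. Origin: its centre, on its axis; x runs along the bar, both ends alike. Lying on a flat, its axis is 6.5 mm above the support.
- microscope: the white microscope, fixed; origin and axes as stage. Optical axis 200 mm to -y of the origin, over pair 1 when the shuttle is home. Objective tip 156 mm above the bench; nosepiece 72 mm across, arm and head up to 90 mm wide, from 220 mm up to 0.44 m; eyepieces reach 140 mm to -x of the axis at 0.3 to 0.38 m; limb 130 to 200 mm to +x.
- mount_a: bystander: a metallographic mount: black resin disc 30 mm across, 20 mm high, on the bench in front of the outer end of the track
- mount_b: bystander: another such mount, left of the stand
- loupe: bystander: a black loupe, 40 mm across, 45 mm high, standing behind the outer end of the track
- specimen_box: bystander: a small closed cardboard box, 90 x 60 x 28 mm, on the bench in front of the track
There are look-alikes about, which are no part of the job. Leave any pink or yellow look-alike of the done3 alone.

How it is judged:
On the way, in this order (a step that is already met when the one before it is completed fails the run):
1. the shuttle is drawn out to its loading stop (joint above 0.174) (value of joint shuttle above 0.174 m), for 0.2 s.
2. with the shuttle out (joint above 0.16), every inspected bar lies in a place of the stand and every new bar in a pair of rests on the shuttle (value of joint shuttle above 0.16 m and ((distance between done1 and notch1 below 0.01 m and angle between the x axis of done1 and the x axis of notch1, either way round below 0.1 rad) or (distance between done1 and notch2 below 0.01 m and angle between the x axis of done1 and the x axis of notch2, either way round below 0.1 rad) or (distance between done1 and notch3 below 0.01 m and angle between the x axis of done1 and the x axis of notch3, either way round below 0.1 rad) or (distance between done1 and notch4 below 0.01 m and angle between the x axis of done1 and the x axis of notch4, either way round below 0.1 rad)) and linear speed of each of done1, done2, done3, done4, new1, new2, new3, new4 below 0.03 m/s and ((distance between done2 and notch1 below 0.01 m and angle between the x axis of done2 and the x axis of notch1, either way round below 0.1 rad) or (distance between done2 and notch2 below 0.01 m and angle between the x axis of done2 and the x axis of notch2, either way round below 0.1 rad) or (distance between done2 and notch3 below 0.01 m and angle between the x axis of done2 and the x axis of notch3, either way round below 0.1 rad) or (distance between done2 and notch4 below 0.01 m and angle between the x axis of done2 and the x axis of notch4, either way round below 0.1 rad)) and ((distance between done3 and notch1 below 0.01 m and angle between the x axis of done3 and the x axis of notch1, either way round below 0.1 rad) or (distance between done3 and notch2 below 0.01 m and angle between the x axis of done3 and the x axis of notch2, either way round below 0.1 rad) or (distance between done3 and notch3 below 0.01 m and angle between the x axis of done3 and the x axis of notch3, either way round below 0.1 rad) or (distance between done3 and notch4 below 0.01 m and angle between the x axis of done3 and the x axis of notch4, either way round below 0.1 rad)) and ((distance between done4 and notch1 below 0.01 m and angle between the x axis of done4 and the x axis of notch1, either way round below 0.1 rad) or (distance between done4 and notch2 below 0.01 m and angle between the x axis of done4 and the x axis of notch2, either way round below 0.1 rad) or (distance between done4 and notch3 below 0.01 m and angle between the x axis of done4 and the x axis of notch3, either way round below 0.1 rad) or (distance between done4 and notch4 below 0.01 m and angle between the x axis of done4 and the x axis of notch4, either way round below 0.1 rad)) and ((distance between new1 and rest1 below 0.01 m and angle between the x axis of new1 and the x axis of rest1, either way round below 0.1 rad) or (distance between new1 and rest2 below 0.01 m and angle between the x axis of new1 and the x axis of rest2, either way round below 0.1 rad) or (distance between new1 and rest3 below 0.01 m and angle between the x axis of new1 and the x axis of rest3, either way round below 0.1 rad) or (distance between new1 and rest4 below 0.01 m and angle between the x axis of new1 and the x axis of rest4, either way round below 0.1 rad)) and ((distance between new2 and rest1 below 0.01 m and angle between the x axis of new2 and the x axis of rest1, either way round below 0.1 rad) or (distance between new2 and rest2 below 0.01 m and angle between the x axis of new2 and the x axis of rest2, either way round below 0.1 rad) or (distance between new2 and rest3 below 0.01 m and angle between the x axis of new2 and the x axis of rest3, either way round below 0.1 rad) or (distance between new2 and rest4 below 0.01 m and angle between the x axis of new2 and the x axis of rest4, either way round below 0.1 rad)) and ((distance between new3 and rest1 below 0.01 m and angle between the x axis of new3 and the x axis of rest1, either way round below 0.1 rad) or (distance between new3 and rest2 below 0.01 m and angle between the x axis of new3 and the x axis of rest2, either way round below 0.1 rad) or (distance between new3 and rest3 below 0.01 m and angle between the x axis of new3 and the x axis of rest3, either way round below 0.1 rad) or (distance between new3 and rest4 below 0.01 m and angle between the x axis of new3 and the x axis of rest4, either way round below 0.1 rad)) and ((distance between new4 and rest1 below 0.01 m and angle between the x axis of new4 and the x axis of rest1, either way round below 0.1 rad) or (distance between new4 and rest2 below 0.01 m and angle between the x axis of new4 and the x axis of rest2, either way round below 0.1 rad) or (distance between new4 and rest3 below 0.01 m and angle between the x axis of new4 and the x axis of rest3, either way round below 0.1 rad) or (distance between new4 and rest4 below 0.01 m and angle between the x axis of new4 and the x axis of rest4, either way round below 0.1 rad))), for 0.2 s.
3. the shuttle is fully home (joint below 0.006) (value of joint shuttle below 0.006 m), for 0.2 s.
At the end, for the whole second after the job is handed in: The shuttle is within 6 mm of its home stop; the centre of every new bar is within 10 mm of the seat point of a pair of rests on the shuttle and that of every inspected bar within 10 mm of the seat point of a place in the stand, each parallel to its seat within 0.1 rad and at rest (value of joint shuttle below 0.006 m and ((distance between done1 and notch1 below 0.01 m and angle between the x axis of done1 and the x axis of notch1, either way round below 0.1 rad) or (distance between done1 and notch2 below 0.01 m and angle between the x axis of done1 and the x axis of notch2, either way round below 0.1 rad) or (distance between done1 and notch3 below 0.01 m and angle between the x axis of done1 and the x axis of notch3, either way round below 0.1 rad) or (distance between done1 and notch4 below 0.01 m and angle between the x axis of done1 and the x axis of notch4, either way round below 0.1 rad)) and linear speed of each of done1, done2, done3, done4, new1, new2, new3, new4 below 0.03 m/s and ((distance between done2 and notch1 below 0.01 m and angle between the x axis of done2 and the x axis of notch1, either way round below 0.1 rad) or (distance between done2 and notch2 below 0.01 m and angle between the x axis of done2 and the x axis of notch2, either way round below 0.1 rad) or (distance between done2 and notch3 below 0.01 m and angle between the x axis of done2 and the x axis of notch3, either way round below 0.1 rad) or (distance between done2 and notch4 below 0.01 m and angle between the x axis of done2 and the x axis of notch4, either way round below 0.1 rad)) and ((distance between done3 and notch1 below 0.01 m and angle between the x axis of done3 and the x axis of notch1, either way round below 0.1 rad) or (distance between done3 and notch2 below 0.01 m and angle between the x axis of done3 and the x axis of notch2, either way round below 0.1 rad) or (distance between done3 and notch3 below 0.01 m and angle between the x axis of done3 and the x axis of notch3, either way round below 0.1 rad) or (distance between done3 and notch4 below 0.01 m and angle between the x axis of done3 and the x axis of notch4, either way round below 0.1 rad)) and ((distance between done4 and notch1 below 0.01 m and angle between the x axis of done4 and the x axis of notch1, either way round below 0.1 rad) or (distance between done4 and notch2 below 0.01 m and angle between the x axis of done4 and the x axis of notch2, either way round below 0.1 rad) or (distance between done4 and notch3 below 0.01 m and angle between the x axis of done4 and the x axis of notch3, either way round below 0.1 rad) or (distance between done4 and notch4 below 0.01 m and angle between the x axis of done4 and the x axis of notch4, either way round below 0.1 rad)) and ((distance between new1 and rest1 below 0.01 m and angle between the x axis of new1 and the x axis of rest1, either way round below 0.1 rad) or (distance between new1 and rest2 below 0.01 m and angle between the x axis of new1 and the x axis of rest2, either way round below 0.1 rad) or (distance between new1 and rest3 below 0.01 m and angle between the x axis of new1 and the x axis of rest3, either way round below 0.1 rad) or (distance between new1 and rest4 below 0.01 m and angle between the x axis of new1 and the x axis of rest4, either way round below 0.1 rad)) and ((distance between new2 and rest1 below 0.01 m and angle between the x axis of new2 and the x axis of rest1, either way round below 0.1 rad) or (distance between new2 and rest2 below 0.01 m and angle between the x axis of new2 and the x axis of rest2, either way round below 0.1 rad) or (distance between new2 and rest3 below 0.01 m and angle between the x axis of new2 and the x axis of rest3, either way round below 0.1 rad) or (distance between new2 and rest4 below 0.01 m and angle between the x axis of new2 and the x axis of rest4, either way round below 0.1 rad)) and ((distance between new3 and rest1 below 0.01 m and angle between the x axis of new3 and the x axis of rest1, either way round below 0.1 rad) or (distance between new3 and rest2 below 0.01 m and angle between the x axis of new3 and the x axis of rest2, either way round below 0.1 rad) or (distance between new3 and rest3 below 0.01 m and angle between the x axis of new3 and the x axis of rest3, either way round below 0.1 rad) or (distance between new3 and rest4 below 0.01 m and angle between the x axis of new3 and the x axis of rest4, either way round below 0.1 rad)) and ((distance between new4 and rest1 below 0.01 m and angle between the x axis of new4 and the x axis of rest1, either way round below 0.1 rad) or (distance between new4 and rest2 below 0.01 m and angle between the x axis of new4 and the x axis of rest2, either way round below 0.1 rad) or (distance between new4 and rest3 below 0.01 m and angle between the x axis of new4 and the x axis of rest3, either way round below 0.1 rad) or (distance between new4 and rest4 below 0.01 m and angle between the x axis of new4 and the x axis of rest4, either way round below 0.1 rad))); the robot touches nothing.
It fails at once if the robot strikes or pushes the microscope with more than 8 N (contact force between microscope and the arm above 8 N or contact force between microscope and the fingers above 8 N).
It fails at once if a bystander is moved by more than 30 mm (distance of any of mount_a, mount_b, loupe, specimen_box from where it was at the start of the episode above 0.03 m).
Of new1, new2, new3, new4 only 3 to 4 are there at a start; the rules pass over those that are not, and their reading is None.
Of done1, done2, done3, done4 only 2 to 4 are there at a start; the rules pass over those that are not, and their reading is None.
At some moment in a run one of new1, new2, new3, new4, done1, done2, done3, done4 may be knocked a few centimetres aside while the robot is not near it.
It also fails if it takes over 210 s, if anything falls off the work surface, if the arm or the gripper's body presses on something with over 40 N, if the wrist force passes 120 N, or if a joint passes its speed limit or range.

## Working session

There is one attempt and no reset: what is moved stays moved. The work goes in short steps, each a Python script; the robot and the scene stay as the last script left them, time stands still between calls to the robot, and variables do not carry over. Pictures are saved under pics/ and viewed, at most 14 in all, crops included, and the job is handed in when it is done.

```bash
ls; mkdir -p pics; python3 - <<'E'
from bench import env
import cv2, numpy as np
for n in ("top","side"):
    p,d=env.capture(n); np.savez(f"pics/{n}0.npz",p=p,d=d)
    cv2.imwrite(f"pics/{n}0.png",cv2.resize(p[:,:,::-1],(800,600),interpolation=cv2.INTER_CUBIC))
    c=env.get_calibration(n); print(n,c, (d==0).mean())
print(env.get_obs())
E
```

```text
pics
top {'K': array([[482.82143841,   0.        , 260.92655237],
       [  0.        , 482.82143841, 195.77490238],
       [  0.        ,   0.        ,   1.        ]]), 'k1': -0.045831847680099826, 'world_to_cam': array([[ 0.00887188, -0.99991513, -0.00954099, -0.01812972],
       [-0.99164759, -0.00756998, -0.12875459,  0.52745984],
       [ 0.12867144,  0.01060359, -0.99163059,  1.35845422],
       [ 0.        ,  0.        ,  0.        ,  1.        ]])} 0.00396728515625
side {'K': array([[474.4013349 ,   0.        , 258.95239187],
       [  0.        , 474.4013349 , 189.24551146],
       [  0.        ,   0.        ,   1.        ]]), 'k1': 0.027950526756757355, 'world_to_cam': array([[ 0.58038024, -0.81425892, -0.01188217, -0.30253798],
       [-0.72117406, -0.50714545, -0.47192316,  0.40958205],
       [ 0.37824165,  0.28246399, -0.88155961,  1.49065152],
       [ 0.        ,  0.        ,  0.        ,  1.        ]])} 0.0036671956380208335
{'time_s': 0.1, 'q': array([ 1.15342864e+00,  3.51178839e-01,  1.65234018e+00, -3.99246545e-05,
        1.13907838e+00, -8.45642511e-02]), 'dq': array([ 0.0009158 , -0.00215748, -0.00135765,  0.00105987, -0.00142125,
       -0.00125279]), 'effort': array([-1.66247969e-04, -4.98023272e+01, -2.85704935e+01,  6.99950522e-02,
        2.39007000e-02, -3.57223917e-05]), 'tool_pos': array([0.1795279 , 0.51956122, 0.21816475]), 'tool_rot': array([-3.14058844e+00, -4.87488349e-05,  2.80880591e+00]), 'contact_force': array([ 0.56088611, -0.70254077, -0.57823278]), 'ft_torque': array([ 0.01807728, -0.00759508,  0.00178221]), 'finger_force': 0.0, 'opening': 0.09346441385730614}
```

View pics/top0.png

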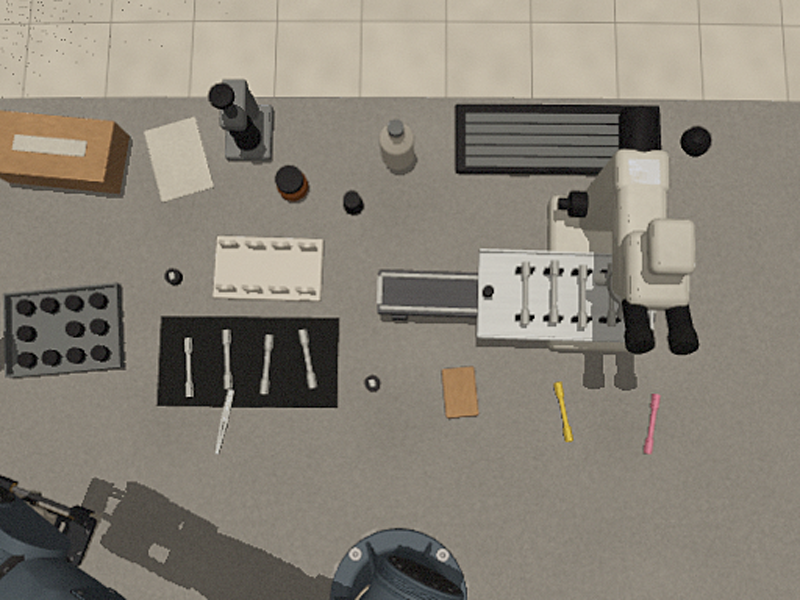

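View pics/side0.png

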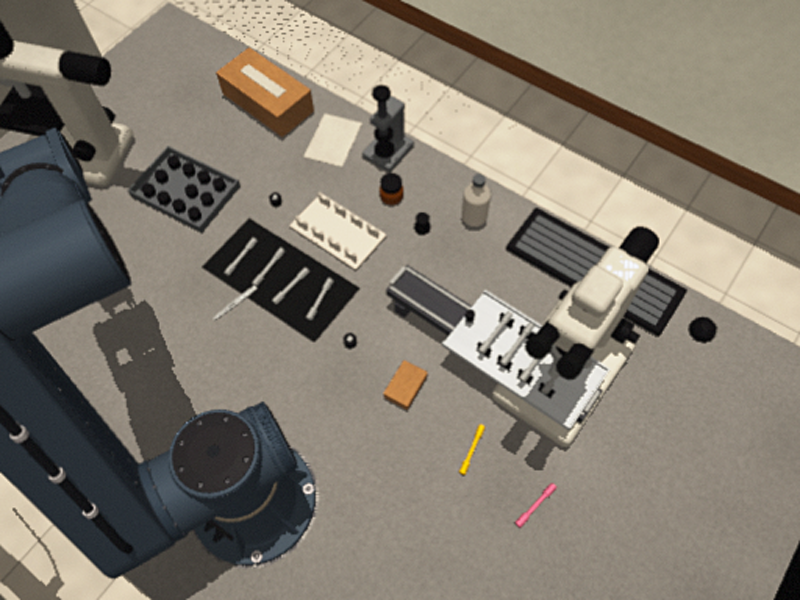

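Top view (800x600). Candidates for bars:
- New bars, grey on the black mat, at (188,366), (227,360), (267,363) and (308,358).
- Tweezers at (225,420), touching near the second new bar. Not a bar.
- Yellow (563,411) and pink (651,423) look-alikes, to be left alone.
- Inspected bars on the shuttle at (525,292), (554,292), (583,292), possibly one more at about (612,292) under the head.

The knob is at (488,292) and the white stand at (268,268). The black loupe (352,203), the mounts (173,276) and (372,383), and the box (460,391) are bystanders.

```bash
cat > h.py <<'E'
from bench import env
import cv2, numpy as np
C={n:env.get_calibration(n) for n in("top","side")}
def slopes(n,uv):
    c=C[n]; return cv2.undistortPoints(np.asarray(uv,float).reshape(-1,1,2),c["K"],np.array([c["k1"],0,0,0.])).reshape(-1,2)
def cast(n,uv,z):
    "pixels -> world points on the plane at height z"
    T=C[n]["world_to_cam"]; R,t=T[:3,:3],T[:3,3]; s=slopes(n,uv)
    d=np.c_[s,np.ones(len(s))]@R; o=-R.T@t
    return o+d*((z-o[2])/d[:,2])[:,None]
def cloud(n,depth):
    "world point of every pixel (h,w,3)"
    h,w=depth.shape; T=C[n]["world_to_cam"]; R,t=T[:3,:3],T[:3,3]
    uv=np.stack(np.meshgrid(np.arange(w),np.arange(h)),-1)
    s=slopes(n,uv); P=np.c_[s,np.ones(len(s))]*depth.reshape(-1,1)
    return ((P-t)@R).reshape(h,w,3)
def proj(n,P):
    T=C[n]["world_to_cam"]; c=C[n]
    return cv2.projectPoints(np.asarray(P,float).reshape(-1,1,3),cv2.Rodrigues(T[:3,:3])[0],T[:3,3],c["K"],np.array([c["k1"],0,0,0.]))[0].reshape(-1,2)
def blobs(m,amin):
    k,l,s,c=cv2.connectedComponentsWithStats(m.astype(np.uint8)); return [(l==i,s[i],c[i]) for i in range(1,k) if s[i][4]>=amin]
E
python3 - <<'E'
from h import *
z=np.load("pics/top0.npz");p,d=z["p"],z["d"];W=cloud("top",d)
g=p.mean(2)
print("bench z",np.median(W[260:290,100:300,2]),W[260:290,250:300,2].std())
crop=lambda a,b,c,e,s:cv2.resize(p[b:e,a:c,::-1],None,fx=s,fy=s,interpolation=cv2.INTER_NEAREST)
a=crop(95,145,225,295,6);b=crop(295,150,425,230,6)
cv2.imwrite("pics/mat.png",a[:600,:780]);cv2.imwrite("pics/shut.png",b)
# stand rests by depth
m=np.zeros(g.shape,bool);m[145:200,130:215]=True
for n,s,c in blobs(m&(W[...,2]>.028),8):
    print("stand rest",c.round(1),s[4],W[n].mean(0).round(4),W[n][:,2].max().round(4))
m=np.zeros(g.shape,bool);m[203:262,103:216]=True
for n,s,c in blobs(m&(g>80),20):
    q=cast("top",np.argwhere(n)[:,::-1],.008)[:,:2]; ce,sz,an=cv2.minAreaRect(q.astype(np.float32)*1000)
    print("mat",c.round(1),s[4],np.round(ce,1),np.round(sz,1),round(an,1))
print("mat z",np.median(W[245:255,180:200,2]))
m=np.zeros(g.shape,bool);m[155:225,300:420]=True
for n,s,c in blobs(m&(g<60),8): print("dark",c.round(1),s[:5],W[n].mean(0).round(4))
print("deck",np.median(W[200:210,308:325,2]))
E
```

```text
bench z -6.85119861466202e-05 0.10936782623727896
stand rest [145.3 154.6] 41 [0.6389 0.3169 0.0698] 1.4148
stand rest [162.2 155.1] 34 [0.6448 0.2757 0.0371] 0.045
stand rest [179.1 155.7] 37 [0.6436 0.2264 0.0359] 0.047
stand rest [195.6 156.1] 31 [0.6424 0.1775 0.0375] 0.0464
stand rest [142.9 182.9] 34 [0.5622 0.3293 0.037 ] 0.0461
stand rest [160.5 183.3] 36 [0.5553 0.2695 0.0747] 1.4148
stand rest [177.6 184.1] 37 [0.5596 0.2278 0.0372] 0.0449
stand rest [193.8 184.8] 37 [0.5523 0.1748 0.0734] 1.4148
mat [147.1 245.5] 371 [410.7 282.2] [146.  327.3] 0.7
mat [196.5 229.4] 171 [431.2 173.6] [111.4  15.6] 11.9
mat [170.3 232.7] 170 [419.6 249.9] [ 16.1 111.5] 86.3
mat [120.3 234.2] 147 [413.7 396.9] [109.2  12.7] 4.5
mat z 0.0001153136039217853
dark [331.7 172.6] [330 171   4   4  14] [ 0.584  -0.2087  0.1053]
dark [349.6 173.6] [348 172   4   4  15] [ 0.5821 -0.2583  0.1032]
dark [358.6 173.2] [358 172   3   4   8] [ 0.5824 -0.2823  0.108 ]
dark [367.7 173.9] [366 172   4   4  12] [ 0.5813 -0.3078  0.1049]
dark [305. 186.] [305 182   1   9   9] [ 0.551  -0.1376  0.0745]
dark [312.  186.2] [309 183   7   7  39] [ 0.5434 -0.1528  0.1211]
dark [407.4 209.5] [398 191  21  34 516] [ 0.4545 -0.331   0.3886]
dark [302.2 202.4] [300 202   5   2   9] [ 0.5091 -0.1328  0.0345]
dark [331. 203.] [330 202   3   3   9] [ 0.4831 -0.186   0.2504]
dark [339.9 202.9] [339 202   3   3   8] [ 0.4998 -0.2294  0.1104]
dark [349.5 203.2] [348 202   4   3  10] [ 0.4991 -0.2555  0.1108]
dark [367.5 204. ] [366 203   4   3  12] [ 0.4975 -0.3049  0.1086]
dark [385.6 204.4] [383 203   6   4  21] [ 0.4972 -0.3555  0.1042]
dark [394.9 204.7] [394 203   3   4   9] [ 0.4963 -0.3797  0.1086]
deck 0.0858423975068339
```

View pics/mat.png

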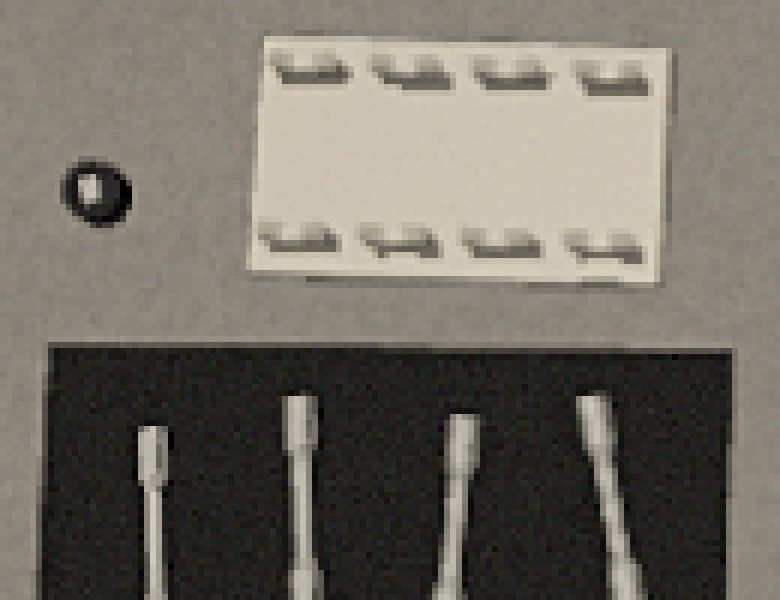

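View pics/shut.png

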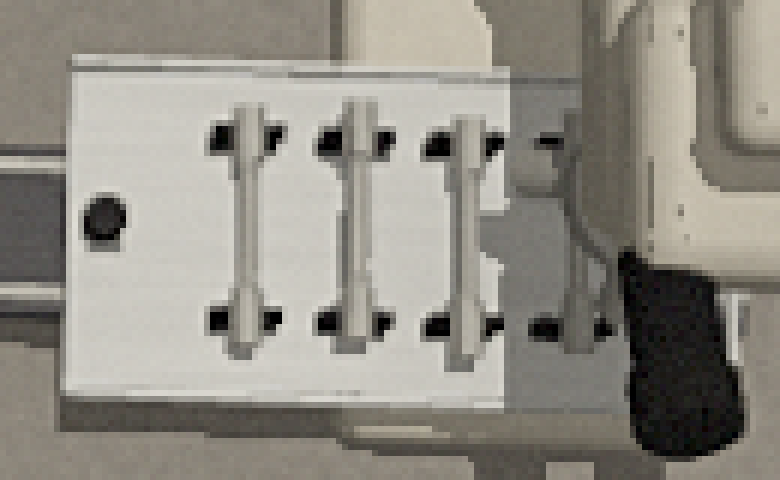

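The first crop shows all 8 stand rests empty and the mat bars unobstructed at their upper ends. The second shows four inspected bars on the shuttle, in all four pairs, and the knob at crop (104,218), i.e. pixel (312,186). Next: draw the shuttle.

```bash
cat >> h.py <<'E'
Y=-0.025            # yaw of stage and stand
UP=0.25
def rot(yaw): return [np.pi,0,(yaw+np.pi/2)%np.pi+np.pi/2]   # tool down, y across a bar whose axis has this yaw; near pi
def F(): o=env.get_obs(); return o["contact_force"].round(1),o["tool_pos"].round(4),round(o["opening"],4),round(o["time_s"],1)
E
python3 - <<'E'
from h import *
k=cast("top",[[312,186.2]],.1235)[0]
z=np.load("pics/side0.npz");p,d=z["p"],z["d"]
u=proj("side",[k])[0].round().astype(int); print(k,u)
W=cloud("side",d);m=np.zeros(d.shape,bool);m[u[1]-10:u[1]+11,u[0]-10:u[0]+11]=1
for n,s,c in blobs(m&(p.mean(2)<60)&(W[...,2]>.115),5): print(c,W[n].mean(0),cast("side",[c],.1235))
E
python3 - <<'E'
from h import *
z=np.load("pics/top0.npz");p,d=z["p"],z["d"]
cv2.imwrite("pics/mat2.png",cv2.resize(p[200:275,100:220,::-1],None,fx=6,fy=6,interpolation=cv2.INTER_NEAREST))
r=env.get_obs()
for P in ([.543,-.153,.095],[.543,-.153,.25],[.55,.03,.1],[.42,.3,.003],[.6,.33,.03],[.55,-.03,.1]):
    q=env.solve_ik(P,rot(Y)); print(P,None if q is None else np.round(q,2))
hs=p.astype(int);m=(p.mean(2)>150)&(hs[...,0]-hs[...,2]>15);m[:140]=0;m[205:]=0;m[:,:125]=0;m[:,215:]=0
for n,s,c in blobs(m,500):
    q=cast("top",np.argwhere(n)[:,::-1],.012)[:,:2]*1000; print("stand",s,cv2.minAreaRect(q.astype(np.float32)))
E
```

```text
[ 0.54312845 -0.15254152  0.1235    ] [301 201]
[299.96 200.92] [ 0.54178158 -0.15118121  0.12187837] [[ 0.54103375 -0.15155019  0.1235    ]]
[0.543, -0.153, 0.095] [-0.36  0.53  1.72  0.    0.89 -1.9 ]
[0.543, -0.153, 0.25] [-0.36  0.35  1.58  0.    1.22 -1.9 ]
[0.55, 0.03, 0.1] [-0.03  0.5   1.75  0.    0.89 -1.58]
[0.42, 0.3, 0.003] [ 0.53  0.62  1.88  0.    0.64 -1.02]
[0.6, 0.33, 0.03] [ 0.43  0.81  1.39  0.    0.95 -1.11]
[0.55, -0.03, 0.1] [-0.14  0.5   1.75  0.    0.89 -1.68]
stand [ 136  151   71   41 2430] ((602.43408203125, 253.19000244140625), (203.01043701171875, 118.93467712402344), 88.5049057006836)
```

View pics/mat2.png

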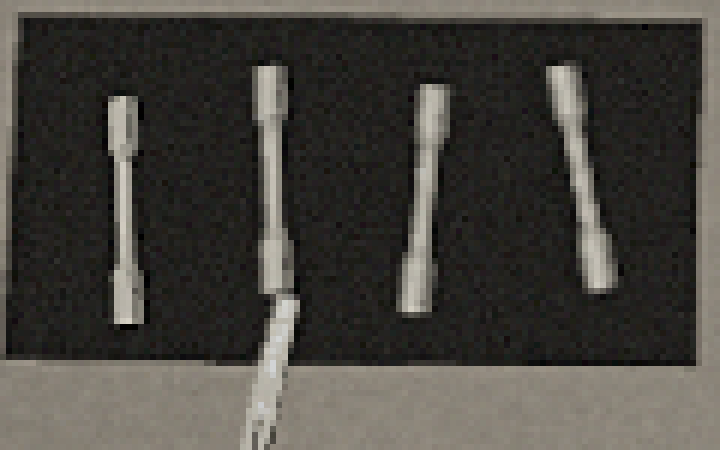

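The crop shows four new bars on the mat. The tweezers' tip starts just below bar 2's lower end, at crop row 295 (image row 249), and is not part of the bar. Drawing the shuttle now.

```bash
python3 - <<'E'
from h import *
k=np.array([.542,-.152]); s=np.array([np.sin(-Y),np.cos(Y)])
env.gripper_to(.05,40)
env.move_pose([*k,.25],rot(Y)); env.move_l([*k,.16],.2); env.move_l([*k,.096],.1); print(F())
env.gripper_to(.0,40); print(F())
env.move_l([*(k+s*.170),.096],.12); print(F())
for a in np.arange(.173,.190,.002):
    env.move_l([*(k+s*a),.096],.05); f=F(); print(round(a,3),f)
    if abs(f[0][1])>12: break
E
```

```text
(array([-0.3, -0.9,  0.5]), array([ 0.5424, -0.1522,  0.0966]), 0.0498, 5.0)
(array([-0.4, -0.8,  1.7]), array([ 0.5421, -0.1521,  0.0962]), 0.0193, 5.7)
(array([4.3, 2.3, 3.7]), array([0.5465, 0.0178, 0.0962]), 0.0192, 7.2)
0.173 (array([4.2, 0.3, 4.2]), array([0.5466, 0.0208, 0.0961]), 0.0195, 7.5)
0.175 (array([ 4.8, -0.1,  4.7]), array([0.5466, 0.0229, 0.0962]), 0.0198, 7.7)
0.177 (array([5.6, 0.1, 4.3]), array([0.5467, 0.0249, 0.0961]), 0.0194, 8.0)
0.179 (array([ 5. , -0.1,  2.9]), array([0.5467, 0.0269, 0.0962]), 0.0193, 8.2)
0.181 (array([  5.1, -15. ,   4.6]), array([0.5468, 0.0271, 0.0961]), 0.019, 8.5)
```

```bash
python3 - <<'E'
from h import *
env.gripper_to(.05); k=env.get_obs()["tool_pos"][:2]
env.move_l([*k,.2],.25); env.move_pose([.35,.42,.3],rot(Y)); print(F())
p,d=env.capture("top");W=cloud("top",d);np.savez("pics/top1.npz",p=p,d=d)
g=p.mean(2)
K=np.array([.5468,.0272]);s=np.array([np.sin(-Y),np.cos(Y)]);x=np.array([np.cos(Y),np.sin(Y)])
kp=blobs((g<60)&(W[...,2]>.117)&(W[...,2]<.13),20)
for n,st,c in kp: print("knob",c,cast("top",[c],.1235)[0])
u=proj("top",[[*(K-s*.14),.114]])[0].astype(int);print(u)
a0,b0=u[0]-60,u[1]-35
cv2.imwrite("pics/shut1.png",cv2.resize(p[b0:b0+70,a0:a0+120,::-1],None,fx=6,fy=6,interpolation=cv2.INTER_NEAREST))
m=np.zeros(g.shape,bool);m[b0+8:b0+62,a0:a0+120]=1
for n,st,c in blobs(m&(g<60),6): print("dark",c.round(1),st[4],cast("top",[c],.111)[0].round(4),W[n].mean(0).round(4))
for i in range(1,5):
    r=K-s*(.065+.05*(4-i)); pr=proj("top",[[*(r+x*t),.12] for t in np.arange(-.07,.0701,.004)])
    print(i,r.round(4),(pr[0]-[a0,b0]).round(1),[int(g[int(round(v)),int(round(h))]) for h,v in pr])
E
```

```text
(array([0.4, 0.1, 0. ]), array([0.3506, 0.4194, 0.2996]), 0.05, 11.4)
knob [370.61403509 128.60526316] [ 0.70452675 -0.31470006  0.1235    ]
knob [246.03571429 183.60714286] [0.54888506 0.02587286 0.1235    ]
knob [246.         364.75862069] [0.07353901 0.02007778 0.1235    ]
[297 186]
dark [266.1 170.1] 9 [ 0.5887 -0.0282  0.111 ] [ 0.5894 -0.0282  0.1068]
dark [274.5 170.5] 8 [ 0.5878 -0.0512  0.111 ] [ 0.5883 -0.0512  0.108 ]
dark [284.4 170.7] 7 [ 0.5874 -0.0784  0.111 ] [ 0.5878 -0.0785  0.1084]
dark [292.9 171.1] 9 [ 0.5864 -0.1016  0.111 ] [ 0.5605 -0.0936  0.253 ]
dark [302.5 171.5] 8 [ 0.5855 -0.1279  0.111 ] [ 0.5866 -0.1284  0.105 ]
dark [310.9 171.6] 8 [ 0.5854 -0.1509  0.111 ] [ 0.5861 -0.1513  0.1068]
dark [320.9 172.4] 11 [ 0.5835 -0.1783  0.111 ] [ 0.5844 -0.1789  0.1062]
dark [329.4 172.3] 7 [ 0.5839 -0.2017  0.111 ] [ 0.5854 -0.2028  0.1029]
dark [246.2 184.1] 34 [0.5494 0.0258 0.111 ] [0.548  0.0255 0.1201]
dark [265.  200.2] 8 [ 0.5054 -0.0258  0.111 ] [ 0.5058 -0.0258  0.1073]
dark [273.9 200.9] 8 [ 0.5039 -0.0499  0.111 ] [ 0.5041 -0.05    0.1089]
dark [283.3 20
[... 577 characters left out ...]
, 169, 155, 160, 173, 175, 176, 172, 174, 177, 195, 203, 188]
2 [ 0.5427 -0.1377] [68.9 61.2] [200, 201, 109, 108, 188, 185, 182, 185, 183, 184, 160, 157, 164, 170, 173, 167, 167, 163, 164, 163, 163, 160, 159, 156, 150, 162, 183, 183, 185, 183, 177, 184, 196, 201, 202, 121]
3 [ 0.5439 -0.0878] [50.3 60.6] [204, 205, 204, 199, 112, 122, 194, 186, 186, 186, 186, 179, 157, 160, 167, 168, 166, 166, 166, 163, 164, 168, 168, 168, 172, 164, 153, 178, 178, 174, 172, 169, 179, 203, 208, 189]
4 [ 0.5452 -0.0378] [31.7 60. ] [202, 201, 200, 115, 133, 191, 186, 187, 186, 186, 180, 162, 164, 166, 164, 165, 168, 162, 162, 160, 158, 157, 156, 170, 164, 162, 188, 184, 187, 183, 183, 176, 201, 197, 206, 193]
```

View pics/shut1.png

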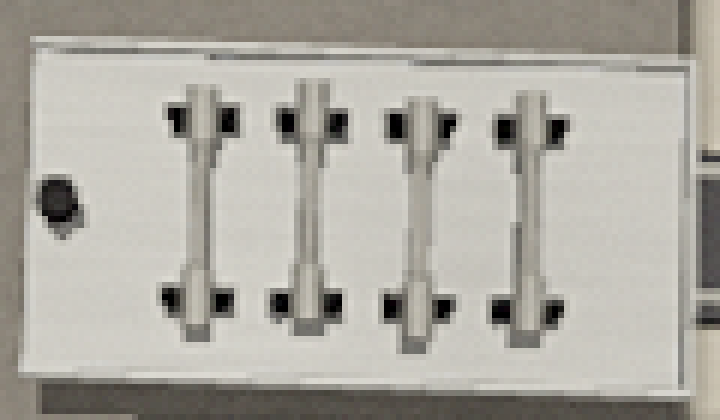

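The crop shows four bars with knob and rests all where the geometry predicts (within about 1 mm). Bar centres are offset along x by roughly +2, -1, +6 and +2 mm for pairs 1 to 4. Moving the inspected bars now, with a check of the grip on each.

```bash
cat >> h.py <<'E'
Y=-0.027
S=np.array([np.sin(-Y),np.cos(Y)]); X=np.array([np.cos(Y),np.sin(Y)])
REST={i:np.array([.5460,-.0384])-S*.05*(4-i) for i in range(1,5)}
NOTCH={i:np.array([.6024,.2532])+S*.05*(i-2.5) for i in range(1,5)}
UP=0.20
def pick(c,yaw,z,dz):
    "grip a bar whose axis is at height z, fingertips dz below it; True when held"
    env.gripper_to(.034,30); env.move_pose([*c,UP],rot(yaw)); env.move_l([*c,z-dz+.04],.3); env.move_l([*c,z-dz],.1)
    env.gripper_to(0,30); env.move_l([*c,UP],.25); o=env.get_obs()["opening"]; print("held",round(o,4)); return o>.006
def place(c,z,dz):
    env.move_pose([*c,UP],rot(Y)); env.move_l([*c,z-dz+.025],.3); env.move_l([*c,z-dz+.001],.08)
    env.gripper_to(.03); env.move_l([*c,UP],.25); print("put",F())
E
python3 - <<'E'
from h import *
t={1:.002,2:-.001,3:.006,4:.002}
for r,n in ((4,4),):
    if pick(REST[r]+X*(t[r]+.001),Y,.114,.010): place(NOTCH[n],.0405,.010)
env.move_pose([.35,.42,.3],rot(Y)); print(F())
p,d=env.capture("top");q,e=env.capture("side");np.savez("pics/top2.npz",p=p,d=d)
a=cv2.resize(p[145:200,125:225,::-1],(800,440),interpolation=cv2.INTER_NEAREST);u=proj("side",[[.6024,.2532,.03]])[0].astype(int)
b=cv2.resize(q[u[1]-20:u[1]+20,u[0]-40:u[0]+60,::-1],(400,160),interpolation=cv2.INTER_NEAREST);c=np.zeros((600,800,3),np.uint8);c[:440]=a;c[440:,:400]=b
c[440:,400:]=cv2.resize(p[150:215,225:387,::-1],(400,160),interpolation=cv2.INTER_NEAREST)
cv2.imwrite("pics/st2.png",c)
E
```

```text
held 0.008
put (array([ 0.1, -0.9, -0.1]), array([0.6038, 0.3279, 0.1984]), 0.0301, 19.6)
(array([ 0.5, -0.1,  0.4]), array([0.3508, 0.4197, 0.2993]), 0.0301, 20.8)
```

View pics/st2.png

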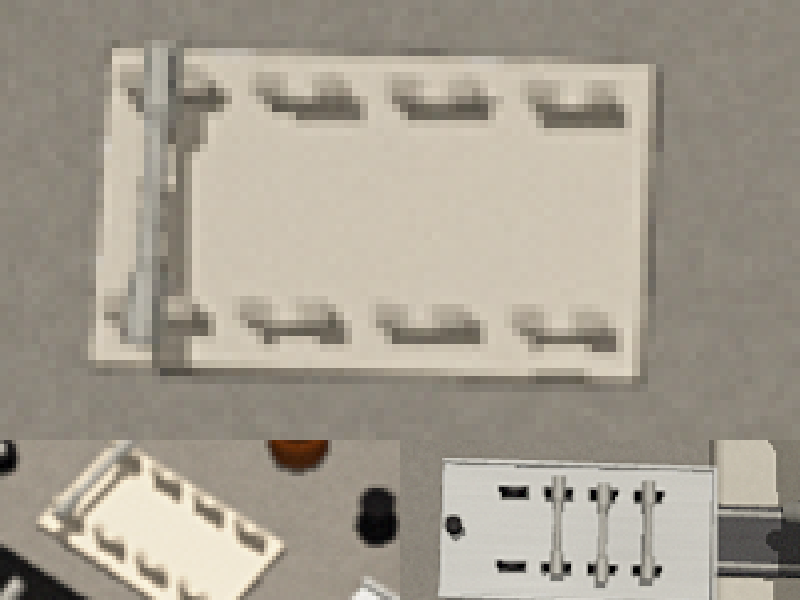

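The crop shows the bar in place 4 (left), and the shuttle with pair 4 now empty and the other three bars undisturbed. Checking numerically that it's down at both ends.

```bash
python3 - <<'E'
from h import *
z=np.load("pics/top2.npz");p,d=z["p"],z["d"];W=cloud("top",d)
z0=np.load("pics/top0.npz");W0=cloud("top",z0["d"])
L=lambda W,n: np.c_[(W[...,0]-NOTCH[n][0]),(W[...,1]-NOTCH[n][1])]
def loc(W,n):
    D=W[...,:2]-NOTCH[n]; return D@X,D@S
for n in (1,2,3,4):
    a,b=loc(W0,n)
    for sg in(1,-1):
        m=(abs(a-sg*.042)<.015)&(abs(b)<.024)&(W0[...,2]>.03)&(W0[...,2]<.055)
        lo=(b<0)&m;hi=(b>0)&m
        print(n,sg,m.sum(),"b range",b[m].min().round(4),b[m].max().round(4),"a",np.median(a[m]).round(4),"top",np.percentile(W0[m][:,2],90).round(4))
a,b=loc(W,4)
g=p.astype(int); gray=(g[...,0]-g[...,2]<8)   # steel is neutral, stand is cream
for lo,hi in((-.056,-.03),(-.03,.03),(.03,.056)):
    m=(a>lo)&(a<hi)&(abs(b)<.02)&(W[...,2]>.035)&(W[...,2]<.06)&gray
    print("bar",m.sum(),"b",np.median(b[m]).round(4),"z med/90",np.median(W[m][:,2]).round(4),np.percentile(W[m][:,2],90).round(4),"a",a[m].min().round(3),a[m].max().round(3))
E
```

```text
1 1 28 b range -0.0133 0.0141 a 0.0413 top 0.0429
1 -1 33 b range -0.0143 0.0163 a -0.0429 top 0.0419
2 1 31 b range -0.0169 0.0145 a 0.0417 top 0.0405
2 -1 36 b range -0.0184 0.015 a -0.0422 top 0.0429
3 1 30 b range -0.0171 0.0139 a 0.0416 top 0.0435
3 -1 33 b range -0.0185 0.0131 a -0.0411 top 0.0427
4 1 34 b range -0.0174 0.0152 a 0.0421 top 0.0418
4 -1 34 b range -0.0162 0.014 a -0.0424 top 0.0418
  return _methods._mean(a, axis=axis, dtype=dtype,
  ret = ret.dtype.type(ret / rcount)
Traceback (most recent call last):
IndexError: index -1 is out of bounds for axis 0 with size 0
```

```bash
cat >> h.py <<'E'
for i in NOTCH: NOTCH[i]=NOTCH[i]-S*.001
def seated(p,d,seats,z):
    "bar over each seat, from colour (steel differs from cream stand: red-blue) and height: lateral offset of both ends, x centre, heights"
    W=cloud("top",d)
    for n,c in seats.items():
        D=W[...,:2]-c; a,b=D@X,D@S; r=[]
        for lo,hi in((-.057,-.032),(.032,.057)):
            m=(a>lo)&(a<hi)&(abs(b)<.025)&(W[...,2]>z+.002)&(W[...,2]<z+.03)
            r+=[int(m.sum())]+([np.median(b[m]).round(4),np.median(W[m][:,2]).round(4)-z] if m.any() else [])
        m=(abs(b)<.006)&(abs(a)<.075)&(abs(W[...,2]-z)<.02)
        m2=m&(abs(a)<.03)&(abs(W[...,2]-z-.003)<.008)
        print(n,np.round(r,4),"x",(np.round([a[m].min(),a[m].max()],3) if m.any() else 0),"gauge",m2.sum(),np.median(b[m2]).round(4) if m2.any() else 0)
E
python3 - <<'E'
from h import *
z=np.load("pics/top2.npz");p,d=z["p"],z["d"]
seated(p,d,NOTCH,.0405); seated(p,d,REST,.114)
u=proj("top",[[*(NOTCH[4]+X*.05),.047],[*NOTCH[4],.045],[*(NOTCH[4]-X*.05),.047]]).round().astype(int)
for h,v in u: print(p[v,h-5:h+6].mean(1).astype(int) if 0 else [tuple(map(int,w)) for w in p[v,h-4:h+5]])
E
```

```text
1 [ 3.     -0.0109  0.0044  3.     -0.0094  0.0032] x [-0.045  0.047] gauge 0 0
2 [ 3.00e+00 -1.45e-02  2.80e-03  4.00e+00 -1.24e-02  2.50e-03] x [-0.046  0.045] gauge 0 0
3 [ 3.00e+00 -1.21e-02  4.50e-03  5.00e+00 -1.27e-02  3.30e-03] x [-0.047  0.047] gauge 0 0
4 [ 4.3e+01 -1.6e-03  6.0e-03  3.6e+01 -1.7e-03  6.3e-03] x [-0.056  0.054] gauge 64 -0.0009
1 [ 3.6e+01 -3.0e-04  6.2e-03  4.1e+01  1.2e-03  6.0e-03] x [-0.074  0.058] gauge 82 0.0005
2 [4.0e+01 1.1e-03 5.6e-03 3.8e+01 1.5e-03 5.4e-03] x [-0.056  0.054] gauge 68 0.0015
3 [3.3e+01 2.0e-03 5.6e-03 3.7e+01 1.5e-03 5.7e-03] x [-0.075  0.06 ] gauge 77 0.0007
4 [ 5.00e+00 -1.02e-02  3.30e-03  4.00e+00  7.00e-04  2.80e-03] x [-0.074  0.047] gauge 0 0
[(196, 187, 170), (195, 185, 167), (188, 179, 161), (146, 142, 132), (185, 181, 168), (173, 170, 159), (128, 125, 116), (131, 129, 117), (177, 169, 151)]
[(205, 195, 178), (206, 196, 180), (203, 193, 177), (167, 158, 142), (161, 157, 149), (163, 159, 148), (136, 131, 119), (166, 156, 138), (116, 111, 98)]
[(194, 184, 168), (164, 154, 139), (144, 137, 124), (171, 170, 159), (181, 179, 167), (164, 160, 151), (109, 108, 98), (115, 112, 101), (107, 100, 89)]
```

Seated: both ends are at the right height, within 2 mm laterally and centred. Now the other three.

```bash
python3 - <<'E'
from h import *
t={1:.002,2:-.001,3:.006}
for r in (3,2,1):
    if not pick(REST[r]+X*(t[r]+.001)+S*.001,Y,.114,.010): print("MISS",r); break
    place(NOTCH[r],.0405,.010)
env.move_pose([.35,.55,.3],rot(Y)); print(F())
p,d=env.capture("top");np.savez("pics/top3.npz",p=p,d=d)
seated(p,d,NOTCH,.0405); seated(p,d,REST,.114)
g=p.mean(2);m=np.zeros(g.shape,bool);m[203:258,104:214]=True;m[249:,138:153]=0
for n,s,c in blobs(m&(g>80),60):
    q=cast("top",np.argwhere(n)[:,::-1],.009)[:,:2]; print("mat",c.round(1),s,cv2.minAreaRect(q.astype(np.float32)*1000))
cv2.imwrite("pics/t3.png",cv2.resize(p[130:280,90:420,::-1],(800,364)))
E
```

```text
held 0.008
put (array([-0.8, -0. , -0.6]), array([0.6024, 0.2769, 0.1985]), 0.0298, 29.0)
held 0.0078
put (array([-0. ,  0.2, -1. ]), array([0.601 , 0.227 , 0.1985]), 0.0299, 36.8)
held 0.0078
put (array([-0.6, -1.3, -0.5]), array([0.5997, 0.1771, 0.1985]), 0.03, 44.5)
(array([-0.2, -0.7,  0.3]), array([0.3509, 0.5493, 0.2996]), 0.0297, 46.2)
1 [ 3.7e+01  0.0e+00  5.7e-03  2.8e+01 -1.2e-03  6.3e-03] x [-0.054  0.056] gauge 63 0.0007
2 [ 4.0e+01 -3.4e-03  6.2e-03  4.0e+01 -1.9e-03  4.5e-03] x [-0.055  0.054] gauge 66 -0.0021
3 [ 1.0e+00  7.6e-03  4.5e-03  1.7e+01 -3.3e-03  5.9e-03] x [-0.046  0.075] gauge 0 0
4 [ 3.9e+01 -1.1e-03  5.7e-03  3.5e+01 -1.2e-03  5.6e-03] x [-0.056  0.054] gauge 69 -0.0006
1 [ 4.0e+00  1.8e-03  2.8e-03  3.0e+00 -1.0e-02  4.2e-03] x [-0.075  0.05 ] gauge 0 0
2 [3.00e+00 1.15e-02 3.90e-03 2.00e+00 2.60e-03 2.10e-03] x [-0.073  0.048] gauge 0 0
3 [3.00e+00 1.28e-02 2.70e-03 5.00e+00 4.50e-03 3.10e-03] x [-0.075  0.048] gauge 0 0
4 [ 5.00e+00 -1.01e-02  2.80e-03  4.00e+00  3.50e-03  2.70e-03] x [-0.074  0.047] gauge 0 0
mat [144.9 229.2] [142 211   7  38 172] ((429.13104248046875, 324.7480773925781), (109.11953735351562, 15.55061149597168), 4.157125473022461)
mat [196.5 229.4] [191 211  12  38 171] ((431.1037902832031, 173.42002868652344), (111.3261489868164, 15.563152313232422), 11.893383979797363)
mat [170.3 232.8] [166 214   9  39 167] ((419.57684326171875, 249.80355834960938), (16.140037536621094, 111.36224365234375), 86.45996856689453)
mat [120.3 234.2] [118 216   6  38 147] ((413.6814880371094, 396.5592346191406), (109.1283187866211, 12.704760551452637), 4.450462818145752)
```

View pics/t3.png

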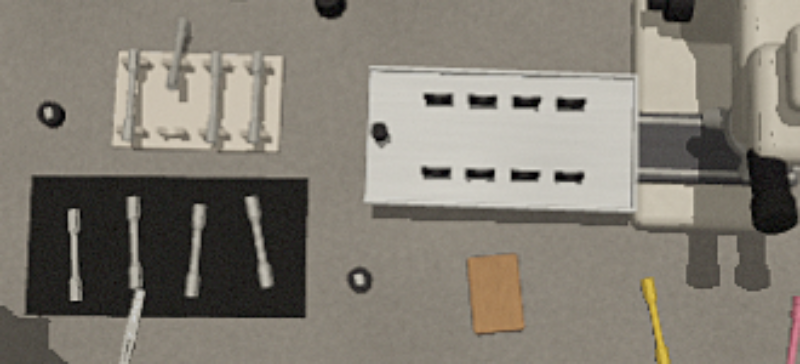

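The picture shows the shuttle empty. The bar of place 3 has been knocked about 50 mm toward +x (crop (184,22) to (175,85)), half off the stand and tilted. The other three are seated. I'll locate it in 3D.

```bash
python3 - <<'E'
from h import *
p,d=env.capture("top"); W=cloud("top",d); q,e=env.capture("side"); V=cloud("side",e)
for nm,I,A in(("top",p,W),("side",q,V)):
    D=A[...,:2]-NOTCH[3]; a,b=D@X,D@S
    dev=abs(I.astype(int)[...,0]-I.astype(int)[...,2])
    print(nm)
    for x0 in np.arange(-.06,.14,.01):
        m=(a>=x0)&(a<x0+.01)&(abs(b)<.035)&(A[...,2]>(.016 if x0<.062 else .006))&(A[...,2]<.08)
        if m.sum()>2: 
            t=np.percentile(A[m][:,2],85); k=m&(A[...,2]>t-.006); print(x0.round(2),m.sum(),"b",b[m].min().round(4),np.median(b[k]).round(4),b[m].max().round(4),"ztop",t.round(4))
u=cv2.resize(p[130:190,135:215,::-1],(480,360),interpolation=cv2.INTER_CUBIC)
c=proj("side",[[*(NOTCH[3]+X*.03),.03]])[0].astype(int)
v=cv2.resize(q[c[1]-30:c[1]+30,c[0]-26:c[0]+27,::-1],(318,360),interpolation=cv2.INTER_CUBIC)
cv2.imwrite("pics/k.png",np.hstack([u,v]))
E
```

```text
top
-0.06 3 b -0.0136 -0.0079 -0.0018 ztop 0.0179
-0.05 38 b -0.0348 -0.0006 0.0307 ztop 0.0404
-0.04 11 b -0.0336 -0.0004 0.0148 ztop 0.0413
-0.03 6 b -0.027 0.0059 0.0302 ztop 0.0201
-0.02 7 b -0.0198 0.0065 0.0309 ztop 0.0187
-0.01 5 b -0.0338 -0.0256 0.0345 ztop 0.0192
0.0 20 b -0.0336 -0.0071 0.0285 ztop 0.0685
0.01 27 b -0.0328 -0.004 0.0267 ztop 0.0665
0.02 19 b -0.0324 -0.0048 0.0302 ztop 0.0614
0.03 31 b -0.0314 -0.0038 0.0285 ztop 0.0467
0.04 34 b -0.0164 -0.0007 0.0347 ztop 0.0434
0.05 12 b -0.0276 -0.0017 0.0006 ztop 0.0394
0.06 10 b -0.0058 -0.0026 0.002 ztop 0.0356
0.07 12 b -0.0302 -0.0005 0.0015 ztop 0.029
0.08 15 b -0.008 -0.0012 0.0278 ztop 0.0227
0.09 16 b -0.006 -0.0012 0.0251 ztop 0.0179
0.1 4 b -0.0065 -0.0008 0.0038 ztop 0.0143
side
-0.06 9 b -0.0296 0.0008 0.0313 ztop 0.0186
-0.05 43 b -0.0327 -0.0035 0.031 ztop 0.0405
-0.04 3 b -0.0331 -0.0331 0.0331 ztop 0.0298
-0.03 4 b -0.0103 0.0137 0.0338 ztop 0.0176
-0.01 5 b -0.0263 0.0191 0.0311 ztop 0.0177
0.0 13 b -0.0139 -0.0019 0.0103 ztop 0.0692
0.01 12 b -0.0259 -0.0026 0.0243 ztop 0.0637
0.02 9 b -0.0143 0.0019 0.0057 ztop 0.057
0.03 30 b -0.0348 -0.0009 0.0294 ztop 0.0469
0.04 16 b -0.0341 -0.0039 0.0188 ztop 0.0414
0.05 3 b -0.002 0.0019 0.0051 ztop 0.0397
0.06 6 b -0.0015 0.0005 0.005 ztop 0.0299
0.07 8 b -0.0045 0.0023 0.0105 ztop 0.0271
0.08 11 b -0.0321 0.0025 0.0255 ztop 0.0188
0.09 7 b -0.0028 0.0024 0.0116 ztop 0.0159
0.1 6 b -0.0171 0.0042 0.0251 ztop 0.0111
0.13 5 b -0.028 0.0179 0.0333 ztop 0.0116
```

View pics/k.png

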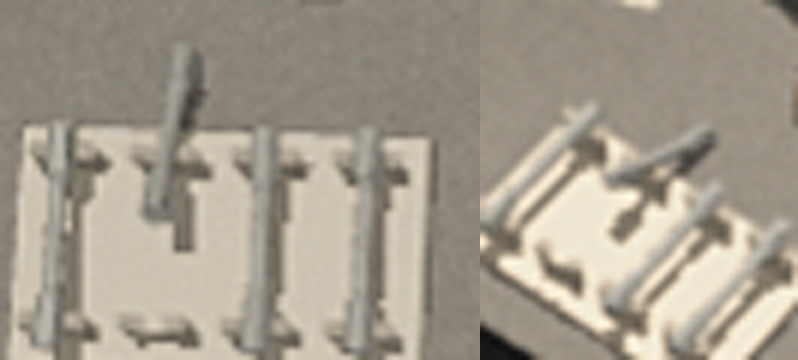

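The close crops confirm it. Bar 3 leans with its gauge over the +x rest of place 3: high end at a≈0.005, z≈0.06, low end on the bench at a≈0.10, tilt about 29.5°. I'll grip it just outside that rest, lift, tilt the tool so the bar is level, and reseat it.

```bash
cat > tilt.py <<'E'
from h import *
p=np.radians(29.5); c=NOTCH[3]+X*.062-S*.001; g=.0109
R2=[np.pi,p,rot(Y)[2]]
tz=lambda P,h:[*(np.asarray(P)+X*np.sin(p)*.010),h-np.cos(p)*.010]
q=NOTCH[3]+X*g
assert env.solve_ik(tz(q,.0415),R2) is not None and env.solve_ik(tz(q,.17),R2) is not None
env.gripper_to(.034,30); env.move_pose([*c,UP],rot(Y)); env.move_l([*c,.07],.3); env.move_l([*c,.020],.08)
env.gripper_to(0,30); print(F()); env.move_l([*c,.15],.15)
env.move_l([*(c-X*.03),.17],.15,rot=R2); print(F())
env.move_l(tz(q,.10),.2); env.move_l(tz(q,.0422),.06); print(F())
env.gripper_to(.03); env.move_l([*q,UP],.25); env.move_pose([.35,.55,.3],rot(Y)); print(F())
p,d=env.capture("top");np.savez("pics/top4.npz",p=p,d=d); seated(p,d,NOTCH,.0405)
E
python3 tilt.py
```

```text
(array([0.2, 1.4, 0.5]), array([0.6651, 0.2746, 0.0202]), 0.0079, 50.1)
(array([ 1.1,  0. , -0.4]), array([0.6352, 0.2753, 0.1697]), 0.0077, 52.0)
(array([0. , 1.3, 1. ]), array([0.6191, 0.2771, 0.034 ]), 0.0084, 53.7)
(array([0.9, 0.3, 0.1]), array([0.3507, 0.5493, 0.2992]), 0.03, 56.5)
1 [ 3.4e+01  1.0e-04  6.2e-03  3.3e+01 -9.0e-04  5.5e-03] x [-0.054  0.055] gauge 63 0.0008
2 [ 3.7e+01 -3.3e-03  5.2e-03  3.3e+01 -1.1e-03  5.3e-03] x [-0.055  0.055] gauge 62 -0.002
3 [ 3.1e+01 -1.4e-03  6.2e-03  3.7e+01 -1.3e-03  6.4e-03] x [-0.054  0.055] gauge 65 -0.0021
4 [ 3.6e+01 -1.1e-03  6.5e-03  3.3e+01 -9.0e-04  5.4e-03] x [-0.056  0.054] gauge 66 -0.0007
```

All four inspected bars are seated. Next, the new bars, one at a time, measuring before each pick.

```bash
cat > new.py <<'E'
from h import *
def mat():
    p,d=env.capture("top"); g=p.mean(2);m=np.zeros(g.shape,bool);m[203:259,104:214]=True;m[249:,138:153]=0;out=[]
    for n,s,c in blobs(m&(g>80),100):
        q=cast("top",np.argwhere(n)[:,::-1],.0095)[:,:2].astype(np.float32); vx,vy,_,_=cv2.fitLine(q,cv2.DIST_L2,0,.001,.001).ravel()
        e=(q-q.mean(0))@[vx,vy]; L=np.ptp(e)
        if .095<L<.125: out.append((q.mean(0)+np.array([vx,vy])*(e.max()+e.min())/2,np.arctan(vy/vx),L))
        else: print("odd blob",c,L)
    return out
if __name__=="__main__":
    for r in (1,2,3,4):
        b=mat(); print([(x[0].round(4),round(float(x[1]),3),round(float(x[2]),3)) for x in b])
        if not b: print("none left"); break
        c,yaw,_=min(b,key=lambda x:x[0][1])
        if not pick(c,yaw,.007,.0042): print("MISS",r); break
        place(REST[r]+X*.0005+S*.0008,.114,.0042)
    env.move_pose([.35,.55,.3],rot(Y)); print(F())
    p,d=env.capture("top");np.savez("pics/top5.npz",p=p,d=d)
    seated(p,d,NOTCH,.0405); seated(p,d,REST,.114)
    cv2.imwrite("pics/t5.png",cv2.resize(p[130:280,90:420,::-1],(800,364)))
E
python3 new.py
```

```text
[(array([0.4291, 0.3248], dtype=float32), 0.071, 0.109), (array([0.431 , 0.1736], dtype=float32), 0.207, 0.111), (array([0.4196, 0.25  ], dtype=float32), -0.066, 0.111), (array([0.4136, 0.3968], dtype=float32), 0.077, 0.109)]
held 0.0076
put (array([ 0.1, -0.3, -0.8]), array([ 0.5425, -0.1875,  0.2003]), 0.0299, 64.5)
[(array([0.4291, 0.3248], dtype=float32), 0.073, 0.109), (array([0.4197, 0.2501], dtype=float32), -0.065, 0.112), (array([0.4136, 0.3968], dtype=float32), 0.076, 0.109)]
held 0.0081
put (array([-0.2, -0.4, -1.2]), array([ 0.5438, -0.1376,  0.2003]), 0.0295, 72.7)
[(array([0.4291, 0.3248], dtype=float32), 0.073, 0.109), (array([0.4136, 0.3969], dtype=float32), 0.075, 0.109)]
held 0.0079
put (array([-0.5, -0.4, -0.3]), array([ 0.5451, -0.0876,  0.2002]), 0.0301, 81.0)
[(array([0.4136, 0.3969], dtype=float32), 0.076, 0.109)]
held 0.0081
put (array([-1. , -0.3, -0.5]), array([ 0.5465, -0.0376,  0.2002]), 0.0303, 89.5)
(array([-0.3, -0.3, -0.2]), array([0.3507, 0.5494, 0.2998]), 0.0302, 91.7)
1 [ 3.7e+01  1.0e-04  6.3e-03  2.9e+01 -1.3e-03  6.0e-03] x [-0.054  0.056] gauge 63 0.0007
2 [ 3.0e+01 -1.7e-03  7.1e-03  3.5e+01 -1.7e-03  6.2e-03] x [-0.055  0.054] gauge 61 -0.0019
3 [ 3.4e+01 -1.8e-03  7.2e-03  3.4e+01 -1.6e-03  6.1e-03] x [-0.056  0.055] gauge 63 -0.0015
4 [ 4.1e+01 -2.0e-04  5.3e-03  3.1e+01 -1.9e-03  6.1e-03] x [-0.056  0.053] gauge 66 -0.0009
1 [4.1e+01 2.3e-03 5.5e-03 4.6e+01 1.3e-03 5.9e-03] x [-0.074  0.055] gauge 79 0.0024
2 [4.3e+01 1.2e-03 4.7e-03 4.2e+01 5.0e-04 6.1e-03] x [-0.073  0.057] gauge 67 0.0015
3 [4.0e+01 2.0e-03 5.7e-03 3.7e+01 1.9e-03 5.8e-03] x [-0.075  0.055] gauge 74 0.0009
4 [4.6e+01 7.0e-04 4.7e-03 3.9e+01 1.1e-03 6.7e-03] x [-0.074  0.055] gauge 71 0.0016
```

View pics/t5.png

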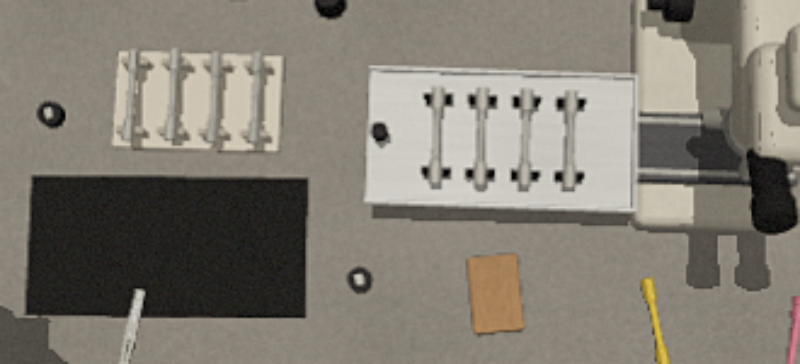

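All eight bars are seated, the mat is empty and nothing else has moved. Sliding the shuttle home.

```bash
python3 - <<'E'
from h import *
k=np.array([.5470,.0272])
env.gripper_to(.05,40); env.move_pose([*k,.25],rot(Y)); env.move_l([*k,.16],.25); env.move_l([*k,.096],.1)
env.gripper_to(.0,40); print(F()); k=env.get_obs()["tool_pos"][:2]
env.move_l([*(k-S*.168),.096],.08); print(F())
for a in np.arange(.172,.192,.002):
    env.move_l([*(k-S*a),.096],.03); f=F(); print(round(a,3),f)
    if abs(f[0][1])>12: break
env.gripper_to(.05); print(F()); k=env.get_obs()["tool_pos"][:2]
env.move_l([*k,.25],.25); env.move_pose([.35,.42,.3],rot(Y)); env.move_pose([.35,.55,.3],rot(Y)); print(F())
p,d=env.capture("top");q,e=env.capture("side");W=cloud("top",d)
seated(p,d,NOTCH,.0405); seated(p,d,{i:REST[i]-S*.18 for i in REST},.114)
n=(p.mean(2)<60)&(W[...,2]>.117)&(W[...,2]<.13)
for n,st,c in blobs(n,20): print("knob",c,cast("top",[c],.1235)[0])
a=cv2.resize(p[140:240,260:460,::-1],(600,300));b=cv2.resize(q[160:290,260:420,::-1],(369,300))
c=np.zeros((600,600,3),np.uint8);c[:300]=a;c[300:,:369]=b;cv2.imwrite("pics/t6.png",c)
E
```

```text
(array([-1.3, -2. ,  2.8]), array([0.5471, 0.027 , 0.0962]), 0.0191, 96.3)
(array([ 0.4, -1.3,  4.9]), array([ 0.5426, -0.1419,  0.0961]), 0.0195, 98.5)
0.172 (array([-0.4, -1.6,  4.6]), array([ 0.5425, -0.1456,  0.0961]), 0.0196, 98.8)
0.174 (array([ 0.2, -0.9,  5.2]), array([ 0.5424, -0.1474,  0.0961]), 0.0191, 99.0)
0.176 (array([ 0.4, -0.1,  5.4]), array([ 0.5424, -0.1493,  0.0961]), 0.0192, 99.3)
0.178 (array([-0. ,  1.2,  5.2]), array([ 0.5424, -0.1513,  0.0961]), 0.019, 99.5)
0.18 (array([1.6, 2.3, 5.9]), array([ 0.5423, -0.153 ,  0.0961]), 0.0193, 99.8)
0.182 (array([ 2.1, 16. ,  8.9]), array([ 0.5423, -0.153 ,  0.0961]), 0.0193, 100.0)
(array([ 0. ,  0.1, -0.7]), array([ 0.5421, -0.155 ,  0.096 ]), 0.05, 100.8)
(array([ 0.1, -0.1, -0.3]), array([0.3503, 0.5497, 0.2994]), 0.0498, 104.3)
1 [ 3.5e+01  6.0e-04  6.1e-03  2.6e+01 -7.0e-04  6.8e-03] x [-0.054  0.057] gauge 62 0.0003
2 [ 3.7e+01 -3.4e-03  7.2e-03  3.6e+01 -2.6e-03  4.9e-03] x [-0.055  0.054] gauge 66 -0.0021
3 [ 3.4e+01 -1.6e-03  5.6e-03  3.4e+01 -1.9e-03  5.1e-03] x [-0.054  0.056] gauge 62 -0.0013
4 [ 4.2e+01 -2.1e-03  6.2e-03  4.0e+01 -1.3e-03  5.4e-03] x [-0.058  0.054] gauge 64 -0.0009
1 [4.1e+01 1.9e-03 6.3e-03 1.5e+01 4.8e-03 7.0e-03] x [-0.074  0.056] gauge 35 0.0014
2 [3.8e+01 2.5e-03 6.9e-03 4.9e+01 9.0e-04 6.1e-03] x [-0.075  0.057] gauge 80 0.0017
3 [3.8e+01 3.4e-03 5.4e-03 4.5e+01 2.1e-03 6.1e-03] x [-0.074  0.055] gauge 68 0.0013
4 [4.1e+01 2.0e-03 6.9e-03 4.3e+01 1.5e-03 5.6e-03] x [-0.054  0.056] gauge 82 0.0026
knob [370.36283186 128.66371681] [ 0.70435494 -0.31400364  0.1235    ]
knob [312.05882353 186.        ] [ 0.54367625 -0.15270321  0.1235    ]
```

View pics/t6.png

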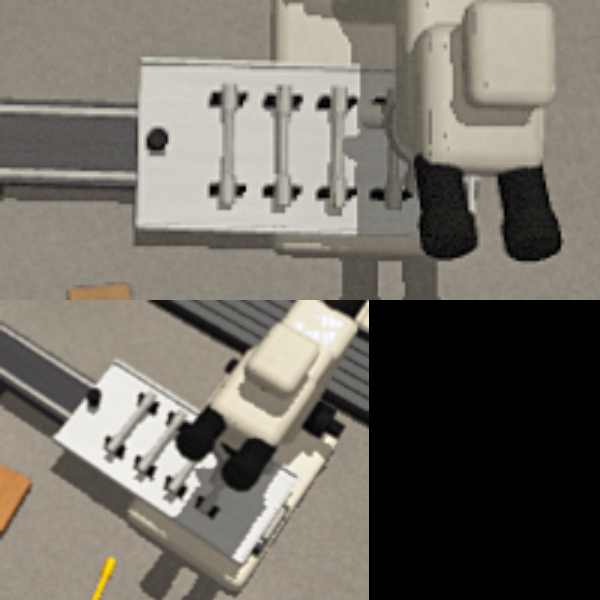

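The picture shows the shuttle home: the knob is at crop (157,139), back at image pixel (312,186) as at the start. All four bars are still in their rests and the robot is clear. Handing in.

```bash
python3 -c "
from bench import env
print(env.close_job())"
```

```text
the job is handed in; nothing more can be done
None
```

The job is handed in at about 104 s of the 210 s allowed: the shuttle is home with the four new bars in its rests, and all four inspected bars are in the stand. One of those was knocked out of place 3 partway through and I reseated it. The hand-in call returned no verdict.

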